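Show the client the pear-shaped stone

ROBOT

A 7-joint arm with a two-finger parallel gripper is mounted at the origin on the work surface. World frame = base frame: x ahead of the robot, y to its left, z up, the work surface at z = 0. Lengths are in mm, angles in degrees, forces in N, time in s.
With the tool pointing down it reaches from about 400 to 875 mm from the base axis. Payload 19.3 kg.
Tool frame: the origin (TCP) lies between the finger pads; the fingertips stand 19 mm ahead of it and the grasp point (between the pads) is the TCP; z points along the fingers, x is the direction in which the jaws open and shut, and the axes are right-handed (so a half turn about z gives the same grasp; the last joint's range is limited). The gripper opens to 85 mm and grips with 20 to 120 N. Pads are 22 mm wide; open, the fingers measure 114 mm over their backs; the gripper's body (76 mm by 85 mm) begins 54 mm behind the grasp point. The pads swing forward as they close: fully open they stand 13 mm farther back than shut.
Start: joints at [-76.902, 29.874, -2.08, 91.645, 1.215, 58.505, -6.463], TCP at [184.002, 597.292, 250.291] pointing down, gripper open.
Joint ranges: [-166.77, 166.77], [-17.47, 122.26], [-85.68, 81.53], [9.62, 139.38], [-72.42, 252.41], [9.2, 110.78], [-144.41, 144.41]. Speed limits (degrees/s): [108.29, 108.29, 136.94, 136.94, 172.46, 172.46, 172.46].

INTERFACE

Orientations are given as a 3x3 rotation matrix whose columns are the frame's x, y, z axes.
In Python, from bench import state, get_image, hand_in, find_in gives the robot as it stands.
- The arm moves only by the shell command python3 -m inch 'ROWS'. ROWS is JSON, a list of rows, each a list of 3 entries, a list of its own where there are three numbers: the opening, from -1 (shut) to 1 (fully open), then the shift along the world's x, y, z in cm, then the turn, a rotation vector about the world's x, y, z in rad. A call has 1 to 5 rows; each row is the pose to reach, as a shift and turn from the pose commanded when the call began; what a row does not reach only later rows make up. A row lasts 1/8 s, in which the tool goes at most 62.5 mm and 10.7 degrees, less where a joint would pass 70% of its speed; a pose out of reach is approached as far as the arm can. A call with a gripper value outside its range is refused whole. The fingers move at their own pace and stop on an object; the grip force is fixed at half the most. Time passes only in rows, so rows that repeat a pose let the fingers close. It gives the time, the measured TCP pose, the force and the opening at its end, in the units of the state.
- state(): the state, without advancing time (a new reading comes with each control period).
- get_image(name): name is "scene" or "top" or "wrist"; returns a dict with "frame" (420x560x3 uint8, red, green, blue), "fx", "fy", "cx", "cy" (pixels), "view" (4x4, takes a point from world to camera coordinates). Camera axes: x right, y down, z forward; pixel columns grow to the right and rows downward; lengths in mm; the calibration is good to about 2 mm. A picture is of the moment at which its call begins. There is no depth.
- hand_in(): hands the job in, once; it reports no verdict.
Trained networks look in a picture, given as the dict that the camera call returned (one of the last four; its "shot" number tells which), for a name from the list of things; names that differ only in an ending like _2 or _b are one class to them, and where a whole thing is asked for, a point or a joint stands for the part that bears it (a point fixed in the world has none). Each returns a list of dicts, best first, with "conf" (0 to 1); they miss things now and then, are a little off and sometimes report something else, mostly with a low value. They report only what shows in the picture. A call takes as long as a camera call. They do not tell look-alikes from the thing itself.
- find_in(name, picture): "location" ([x, y, z] in mm, in world coordinates, good to about 4 mm: the middle of the surface that is visible of it).
The state is a dict: "time": time; "q": joint angles; "dq": joint speeds; "joint_efforts": joint torques, N m; "tcp_pos": TCP position; "tcp_rot": TCP orientation; "force": force on the tool from outside, world axes, zero at the start; "wrist_torque": the same for the moment, N m; "finger_gap": finger opening in mm.
Only numpy, scipy, OpenCV 4.12 (cv2) and the standard library are available. Lean on these libraries where they do the work, as an engineer would, in place of code of your own. Each camera call takes 0.05 s, during which the arm holds its last target.

TASK

Push the tray of stones across the counter with the fingertips until the whole tray lies on the client's dark mat, then point out the pear-shaped stone: fingertips straight above the middle of it, about two centimetres off and not touching; stay there for two seconds and finish still pointing at it. Only push the tray from outside, never pick it up, reach into it or touch a stone, and leave the tweezers, loupe, ring box and gem jar alone.

Things in the scene. Friction and masses are not known exactly. Their poses are not given: they have to be found in the camera images.
- mat: Charcoal leather client's mat on the counter, 210 mm (its x) by 340 mm (its y), under 1 mm thick, fixed, with a thin pale stitched line 7 mm inside its edge; its far side (+x) faces the client. Origin at its centre on the counter; it may be turned a little.
- tray: Shallow dark wooden tray, 139 mm (x) by 200 mm (y), rim 22 mm high, 8 mm thick; loose, 0.6 to 0.9 kg with its stones; slides with 3 to 7 N, also over the mat's edge. Starts with its robot-side part off the mat. Origin: centre of the underside; +x side faces the client. Six 58 mm square compartments, centres at x -31, +31, y -61, 0, +61 mm, floor 6 mm above the underside.
- tray_lining: The tray's cream suede lining: compartment floors, 15 mm high dividers (3 mm thick) and a 2 mm thick lining 20 mm high against the inside of the rim. Fixed in the tray, origin as the tray's. Fingers stay out of it.
- stone_pear: The pear-shaped (teardrop) stone: a flat-backed, faceted (rose-cut) deep red stone, 48 mm long and 31 mm wide, round at its -x end and pointed at its +x end, 14 mm high, lying loose on its flat back in one compartment of the tray; origin at the centre of its outline on the underside. Not to be touched. Compartment and yaw vary.
- pear_top (a point): The middle of the top of the pear-shaped stone, 14 mm above its underside; z is up.
- stone_oval: The oval stone: a flat-backed, faceted (rose-cut) deep red stone, oval 45 by 31 mm, 14 mm high, lying loose on its flat back in one compartment of the tray; origin at the centre of its outline on the underside. Not to be touched. Compartment and yaw vary.
- stone_round: The round stone: a flat-backed, faceted (rose-cut) deep red stone, round 36 mm, 14 mm high, lying loose on its flat back in one compartment of the tray; origin at the centre of its outline on the underside. Not to be touched. Compartment and yaw vary.
- stone_square: The square stone: a flat-backed, faceted (rose-cut) deep red stone, square 33 mm with cut corners, 14 mm high, lying loose on its flat back in one compartment of the tray; origin at the centre of its outline on the underside. Not to be touched. Compartment and yaw vary.
- stone_oblong: The oblong stone: a flat-backed, faceted (rose-cut) deep red stone, oblong 45 by 28 mm with cut corners, 14 mm high, lying loose on its flat back in one compartment of the tray; origin at the centre of its outline on the underside. Not to be touched. Compartment and yaw vary.
- stone_triangle: The triangle stone: a flat-backed, faceted (rose-cut) deep red stone, triangular with round corners, about 40 mm, 14 mm high, lying loose on its flat back in one compartment of the tray; origin at the centre of its outline on the underside. Not to be touched. Compartment and yaw vary.
- tray_back_left (a point): Outer corner of the tray at its underside: the robot (-x) side, +y end.
- tray_back_right (a point): Outer corner of the tray at its underside: the robot (-x) side, -y end.
- tray_front_left (a point): Outer corner of the tray at its underside: the client (+x) side, +y end.
- tray_front_right (a point): Outer corner of the tray at its underside: the client (+x) side, -y end.
- tweezers: Steel gem tweezers, 162 mm long along x, 14 mm wide, 7 mm high, lying loose beside the mat; origin under the middle.
- loupe: Folding pocket loupe, black case with a steel lens ring, 62 mm long along x, 26 mm wide, 14 mm high, loose beside the mat; origin near its middle on the underside.
- ring_box: Closed black ring box, 58 by 52 by 43 mm high, loose beside the mat; origin at the centre of its underside.
- gem_jar: Small round clear gem jar with a black lid, 41 mm across, 23 mm high, loose beside the mat; origin at the centre of its underside.
Not all that is in view belongs to the job. Of the things shaped like the tray, the wooden one is meant.

How it is judged (in metres and radians):
On the way, in this order (a step that is already met when the one before it is completed fails the run):
1. the whole tray lies flat and still on the client's mat (x of tray_back_left in the frame of mat between -0.108 and 0.108 m and y of tray_back_left in the frame of mat between -0.173 and 0.173 m and x of tray_back_right in the frame of mat between -0.108 and 0.108 m and y of tray_back_right in the frame of mat between -0.173 and 0.173 m and x of tray_front_left in the frame of mat between -0.108 and 0.108 m and y of tray_front_left in the frame of mat between -0.173 and 0.173 m and x of tray_front_right in the frame of mat between -0.108 and 0.108 m and y of tray_front_right in the frame of mat between -0.173 and 0.173 m and linear speed of tray below 0.01 m/s and angle between tray's own z axis and vertical below 0.05 rad and height (world z) of tray below 0.006 m), for 0.2 s.
2. the fingertips dwell just above the pear-shaped stone for two seconds (all of step 1 and horizontal distance between the grasp point and pear_top below 0.022 m and z of the grasp point in the frame of pear_top between 0.015 and 0.062 m), for 2 s.
At the end, for the whole second after the job is handed in: Grasp point (19 mm behind the fingertips) within 22 mm of the pear stone's middle horizontally and 15 to 62 mm above its top, no contact; all four tray corners on the mat (3 mm overhang allowed), tray flat and at rest, all six stones flat in it (all of step 2 and z of each of stone_pear, stone_oval, stone_round, stone_square, stone_oblong, stone_triangle in the frame of tray below 0.012 m and angle between each of stone_pear, stone_oval, stone_round, stone_square, stone_oblong, stone_triangle's own z axis and vertical below 0.2 rad and distance between each of stone_pear, stone_oval, stone_round, stone_square, stone_oblong, stone_triangle and tray below 0.12 m); the robot touches nothing.
It fails at once if the tray is lifted or tipped (height (world z) of tray above 0.01 m or angle between tray's own z axis and vertical above 0.15 rad).
It fails at once if the fingers or arm reach into the tray (its lining is touched) (contact force between any of the fingers, the arm and tray_lining above 0.3 N).
It fails at once if a stone is touched (contact force between any of the fingers, the arm and stone_pear above 0.3 N or contact force between any of the fingers, the arm and stone_oval above 0.3 N or contact force between any of the fingers, the arm and stone_round above 0.3 N or contact force between any of the fingers, the arm and stone_square above 0.3 N or contact force between any of the fingers, the arm and stone_oblong above 0.3 N or contact force between any of the fingers, the arm and stone_triangle above 0.3 N).
It fails at once if the tweezers, loupe, ring box or gem jar is moved (distance of any of tweezers, loupe, ring_box, gem_jar from where it was at the start of the episode above 0.012 m).
It also fails if it takes over 45 s, if anything falls off the work surface, if the arm or the gripper's body presses on something with over 40 N, if the wrist force passes 120 N, or if a joint passes its speed limit or range.

## Working session

There is one attempt and no reset: what is moved stays moved. The work goes in short steps, Python scripts to look and compute and a shell command to move; the robot and the scene stay as the last step left them, time stands still between calls to the robot, and variables do not carry over. Pictures are saved under pics/ and viewed, and the job is handed in when it is done.

```bash
mkdir -p pics; cat > h.py <<'E'
import numpy as np, cv2
from bench import state,get_image,find_in
def save(p,n): cv2.imwrite('pics/'+n+'.png',cv2.cvtColor(np.asarray(p['frame']),cv2.COLOR_RGB2BGR))
def ray(p,u,v,z):
    V=np.array(p['view']);R=V[:3,:3];t=V[:3,3];c=-R.T@t
    d=R.T@np.array([(u-p['cx'])/p['fx'],(v-p['cy'])/p['fy'],1.]);return c+d*(z-c[2])/d[2]
def proj(p,X):
    V=np.array(p['view']);q=V[:3,:3]@np.array(X,float)+V[:3,3];return q[0]/q[2]*p['fx']+p['cx'],q[1]/q[2]*p['fy']+p['cy']
E
python3 - <<'E'
from h import *
s=state();print(s['time'],np.round(s['tcp_pos'],1),np.round(s['tcp_rot'],3).tolist(),s['finger_gap'],s['force'])
for n in ['top','scene']:
    p=get_image(n);save(p,n+'0')
    for k in (['mat','tray','stone_pear','tweezers','loupe','ring_box','gem_jar','tray_back_left','tray_back_right','tray_front_left','tray_front_right']):
        print(n,k,[(np.round(r['location']).tolist(),round(r['conf'],2),np.round(proj(p,r['location'])).tolist()) for r in find_in(k,p)][:3])
E
```

```text
0.0 [183.9 597.  249.8] [[0.294, 0.956, -0.0], [0.956, -0.294, -0.001], [-0.001, 0.0, -1.0]] 85.23960592889894 [-0.48767013  0.22165839  0.89340995]
top mat [([672.0, 34.0, 0.0], 0.75, [259.0, 160.0])]
top tray [([545.0, 77.0, 4.0], 0.85, [244.0, 200.0]), ([630.0, -408.0, 10.0], 0.84, [404.0, 171.0]), ([313.0, 179.0, 3.0], 0.82, [209.0, 279.0])]
top stone_pear [([586.0, 13.0, 18.0], 0.41, [265.0, 186.0])]
top tweezers []
top loupe [([559.0, 305.0, 13.0], 0.62, [168.0, 196.0])]
top ring_box [([685.0, 301.0, 40.0], 0.71, [168.0, 152.0])]
top gem_jar [([588.0, 15.0, 15.0], 0.56, [265.0, 185.0]), ([682.0, -230.0, 22.0], 0.42, [346.0, 154.0])]
top tray_back_left [([310.0, 184.0, 3.0], 0.88, [207.0, 280.0]), ([630.0, -403.0, 3.0], 0.86, [402.0, 172.0]), ([548.0, 80.0, 7.0], 0.83, [243.0, 199.0])]
top tray_back_right [([627.0, -404.0, 5.0], 0.95, [402.0, 172.0]), ([388.0, -169.0, 6.0], 0.94, [327.0, 252.0]), ([549.0, 75.0, 9.0], 0.88, [245.0, 198.0])]
top tray_front_left [([384.0, -172.0, 10.0], 0.92, [328.0, 253.0]), ([552.0, 75.0, 5.0], 0.89, [245.0, 198.0]), ([624.0, -404.0, 3.0], 0.86, 
[... 618 characters left out ...]
7.0])]
scene gem_jar [([684.0, -223.0, 22.0], 0.81, [180.0, 262.0])]
scene tray_back_left [([628.0, -402.0, 3.0], 0.98, [125.0, 223.0]), ([548.0, 81.0, 2.0], 0.94, [330.0, 255.0]), ([314.0, 188.0, 1.0], 0.89, [397.0, 190.0])]
scene tray_back_right [([554.0, 75.0, 6.0], 0.79, [327.0, 256.0]), ([392.0, -170.0, 6.0], 0.79, [253.0, 174.0]), ([318.0, 185.0, 9.0], 0.73, [397.0, 188.0])]
scene tray_front_left [([391.0, -168.0, 7.0], 0.98, [254.0, 174.0]), ([548.0, 74.0, 3.0], 0.76, [327.0, 254.0]), ([319.0, 192.0, 5.0], 0.68, [399.0, 191.0])]
scene tray_front_right [([554.0, 72.0, 7.0], 0.83, [326.0, 256.0]), ([630.0, -406.0, 5.0], 0.75, [123.0, 223.0]), ([314.0, 188.0, 6.0], 0.64, [398.0, 188.0])]
```

```bash
python3 - <<'E'
import cv2
a=cv2.imread('pics/top0.png')
cv2.imwrite('pics/top0c.png',cv2.resize(a[120:300,140:420],None,fx=2.85,fy=2.85,interpolation=cv2.INTER_CUBIC))
cv2.imwrite('pics/top0d.png',cv2.resize(a[130:240,190:330],None,fx=5.4,fy=5.4,interpolation=cv2.INTER_CUBIC))
E
```

```text
(no output)
```

View pics/top0c.png

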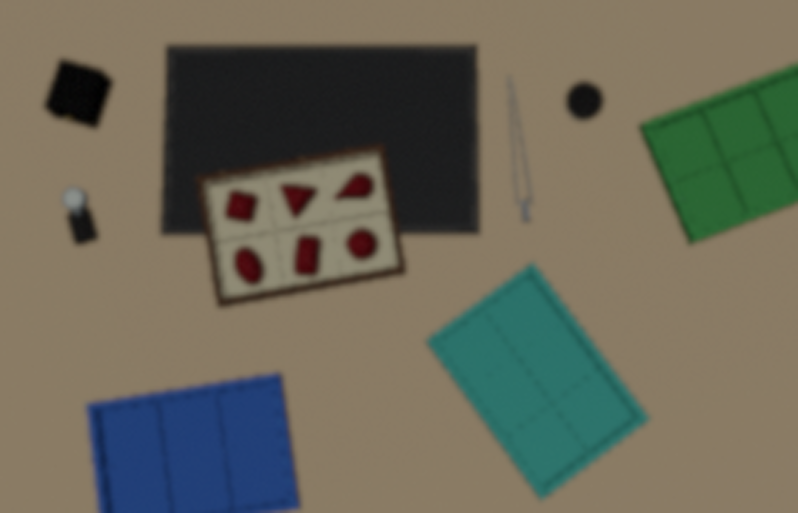

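View pics/top0d.png

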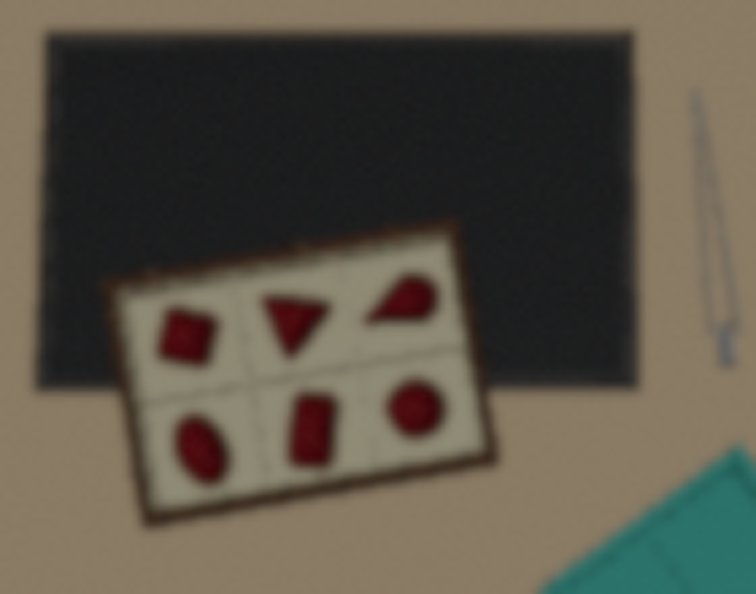

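View pics/scene0.png

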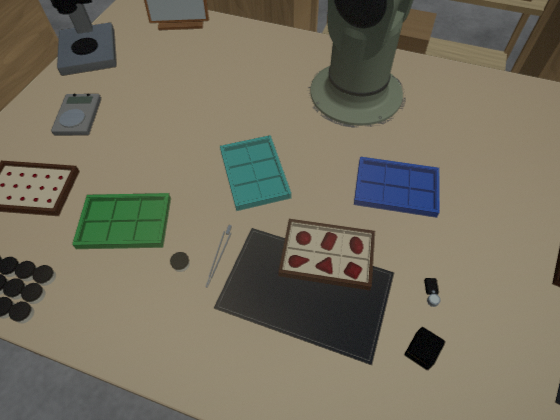

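The wooden tray with red stones sits at scene (327,253) and top (244,199). The blue, teal and green plastic trays are look-alikes, and so is the dotted tray at far left. The teardrop is the stone in the front-right compartment, at scene (298,262) and top (265,186). Next I'll measure the corners.

```bash
python3 - <<'E'
from h import *
p=get_image('top')
f=lambda x,y,z: np.round(ray(p,190+x/5.4-.4,130+y/5.4-.4,z)[:2],0)
M=[f(48,36,0),f(632,36,0),f(638,384,0),f(38,386,0)]
T=[f(110,285,22),f(457,225,22),f(492,458,22),f(147,522,22)]
print('mat FL FR BR BL',M,[np.linalg.norm(M[i]-M[i-1]).round() for i in range(4)],np.mean(M,0))
print('tray FL FR BR BL',T,[np.linalg.norm(T[i]-T[i-1]).round() for i in range(4)],np.mean(T,0))
x=(T[0]+T[1]-T[2]-T[3]);print('tray yaw',np.degrees(np.arctan2(x[1],x[0])))
x=(M[0]+M[1]-M[2]-M[3]);print('mat yaw',np.degrees(np.arctan2(x[1],x[0])))
y=(M[0]-M[1]+M[3]-M[2]);print('mat yaw y',np.degrees(np.arctan2(-y[0],y[1])))
q=get_image('scene');a=cv2.cvtColor(q['frame'],cv2.COLOR_RGB2BGR)
cv2.imwrite('pics/sc1.png',cv2.resize(a[210:365,205:415],None,fx=3.8,fy=3.8,interpolation=cv2.INTER_CUBIC))
E
```

```text
mat FL FR BR BL [array([747., 221.]), array([ 745., -115.]), array([ 543., -115.]), array([544., 221.])] [np.float64(203.0), np.float64(336.0), np.float64(202.0), np.float64(336.0)] [644.75  53.  ]
tray FL FR BR BL [array([597., 178.]), array([629., -14.]), array([499., -32.]), array([465., 156.])] [np.float64(134.0), np.float64(195.0), np.float64(131.0), np.float64(191.0)] [547.5  72. ]
tray yaw 8.68041842507129
mat yaw 0.0
mat yaw y -0.25578303073926417
```

View pics/sc1.png

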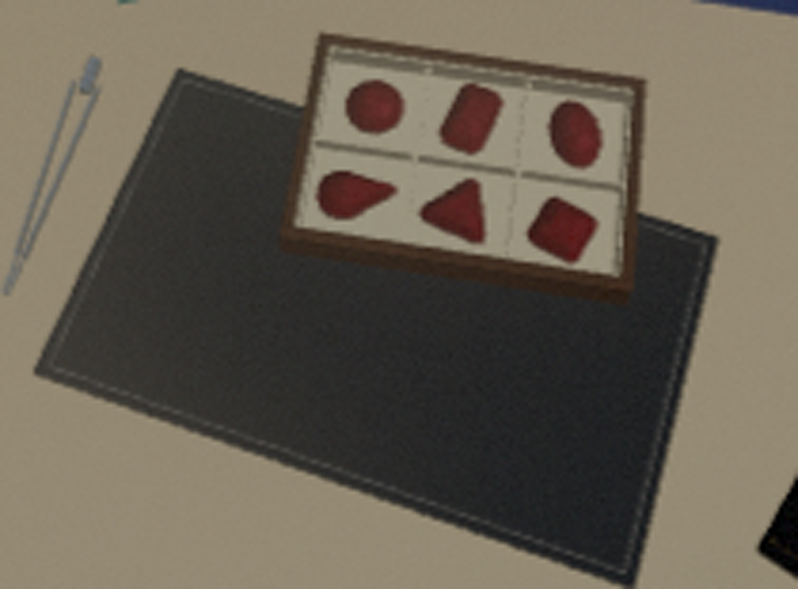

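```bash
python3 - <<'E'
from h import *
p=get_image('scene')
f=lambda x,y,z: np.round(ray(p,205+x/3.8-.4,210+y/3.8-.4,z)[:2],0)
M=[f(635,587,0),f(37,373,0),f(180,69,0),f(717,238,0)]
T=[f(630,283,22),f(284,236,22),f(321,35,22),f(645,80,22)]
for nm,T in(('mat',M),('tray',T)):
  print(nm,'FL FR BR BL',[t.tolist() for t in T],[np.linalg.norm(T[i]-T[i-1]).round() for i in range(4)],np.mean(T,0))
  x=(T[0]+T[1]-T[2]-T[3]);y=(T[0]-T[1]+T[3]-T[2]);print(np.degrees(np.arctan2(x[1],x[0])),np.degrees(np.arctan2(-y[0],y[1])))
E
```

```text
mat FL FR BR BL [[748.0, 223.0], [747.0, -114.0], [538.0, -114.0], [541.0, 223.0]] [np.float64(207.0), np.float64(337.0), np.float64(209.0), np.float64(337.0)] [643.5  54.5]
0.0 -0.3400303077629627
tray FL FR BR BL [[596.0, 181.0], [633.0, -10.0], [499.0, -35.0], [464.0, 159.0]] [np.float64(134.0), np.float64(195.0), np.float64(136.0), np.float64(197.0)] [548.    73.75]
10.020267122615417 10.592696787156564
```

```bash
python3 -m inch '[[1,[2.5,-5.2,0],[0,0,0.06]],[1,[5,-10.4,0],[0,0,0.12]],[1,[7.5,-15.6,0],[0,0,0.18]],[1,[10,-20.8,0],[0,0,0.24]],[1,[12.5,-26,0],[0,0,0.298]]]'; python3 -m inch '[[1,[2.5,-5.3,0],[0,0,0]],[1,[5,-10.6,0],[0,0,0]],[1,[7.5,-15.9,0],[0,0,0]],[1,[10,-21.2,-3],[0,0,0]],[1,[12.6,-26.4,-6],[0,0,0]]]'
```

```text
time: 1.98
tcp_pos: [309.6, 335.6, 250.5]
tcp_rot: [[-0.001, 1.0, 0.0], [1.0, 0.001, 0.0], [0.0, 0.0, -1.0]]
force: [1.6, 1.7, -0.0]
finger_gap: 85.1
time: 2.6
tcp_pos: [433.4, 76.7, 193.0]
tcp_rot: [[0.0, 1.0, 0.002], [1.0, -0.0, 0.001], [0.001, 0.002, -1.0]]
force: [1.1, 1.2, -0.5]
finger_gap: 85.8
```

```bash
python3 -m inch '[[1,[0,0,-4],[0,0,0]],[1,[0,0,-8],[0,0,0]],[1,[0,0,-11],[0,0,0]],[1,[0,0,-13.3],[0,0,0]],[1,[0,0,-13.3],[0,0,0]]]'; python3 - <<'E'
from h import *
s=state();t=np.array(s['tcp_pos']);print(t)
p=get_image('scene');a=cv2.cvtColor(p['frame'],cv2.COLOR_RGB2BGR)
for d in (0,6,19):
    u,v=proj(p,t-[0,0,d]);print(d,(u-250)*6,(v-130)*6)
u,v=proj(p,[t[0],t[1],0]);print(u,v)
cv2.imwrite('pics/sc2.png',cv2.resize(a[140:270,240:370],None,fx=4.6,fy=4.6,interpolation=cv2.INTER_CUBIC))
w=get_image('wrist');save(w,'wr2')
E
```

```text
time: 3.22
tcp_pos: [431.8, 78.1, 59.2]
tcp_rot: [[0.001, 1.0, -0.002], [1.0, -0.001, -0.001], [-0.001, -0.002, -1.0]]
force: [-0.6, 0.5, 0.3]
finger_gap: 85.4
[431.84541738  78.06362711  59.21255655]
0 572.1916441157709 424.1391912560496
6 570.3738219365135 433.1033869912426
19 566.4994701043973 452.20891258466406
342.5073998901398 214.78285151604263
```

View pics/sc2.png

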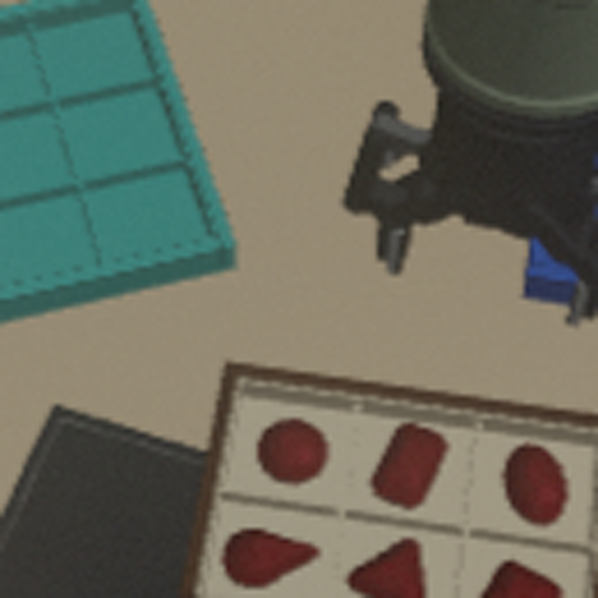

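View pics/wr2.png

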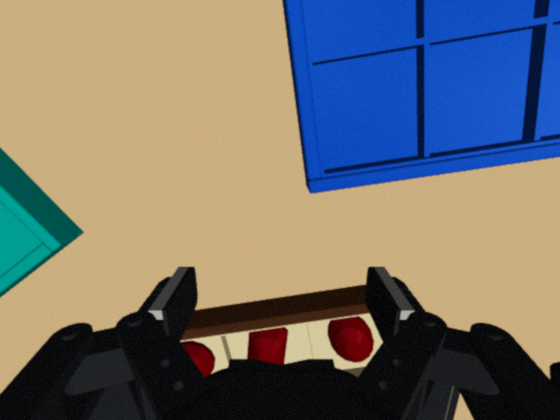

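```bash
python3 - <<'E'
from h import *
p=get_image('scene')
for y in (30,33,121,126):
  for z in (39,46,53): print(y,z,np.round(proj(p,[435,y,z]),1))
E
```

```text
30 39 [324.1 201.1]
30 46 [324.4 199.4]
30 53 [324.6 197.6]
33 39 [325.4 201.4]
33 46 [325.6 199.7]
33 53 [325.8 198. ]
121 39 [362.1 211.9]
121 46 [362.5 210.2]
121 53 [363.  208.5]
126 39 [364.2 212.5]
126 46 [364.7 210.8]
126 53 [365.1 209.1]
```

```bash
python3 -m inch '[[1,[0,0,-1.5],[0,0,0]],[1,[0,0,-3],[0,0,0]],[1,[0,0,-3.5],[0,0,0]],[1,[0,0,-3.8],[0,0,0]],[1,[0,0,-3.8],[0,0,0]]]';  python3 -m inch '[[1,[0,0,-0.3],[0,0,0]],[1,[0,0,-0.5],[0,0,0]],[1,[0,0,-0.5],[0,0,0]]]'; python3 - <<'E'
from h import *
s=state();print(s['tcp_pos'],s['force'])
p=get_image('scene');a=cv2.cvtColor(p['frame'],cv2.COLOR_RGB2BGR)
cv2.imwrite('pics/sc3.png',cv2.resize(a[170:240,300:390],None,fx=7,fy=7,interpolation=cv2.INTER_CUBIC))
E
```

```text
time: 4.0
tcp_pos: [432.5, 78.2, 22.1]
tcp_rot: [[0.001, 1.0, -0.0], [1.0, -0.001, -0.0], [-0.0, -0.0, -1.0]]
force: [-0.9, -0.1, -0.5]
finger_gap: 85.3
time: 4.38
tcp_pos: [432.5, 78.3, 17.1]
tcp_rot: [[0.001, 1.0, -0.0], [1.0, -0.001, -0.0], [-0.0, -0.0, -1.0]]
force: [0.4, 0.4, -0.7]
finger_gap: 85.6
[432.4793761   78.26335725  17.08974924] [ 0.39414921  0.40338032 -0.74241458]
```

View pics/sc3.png

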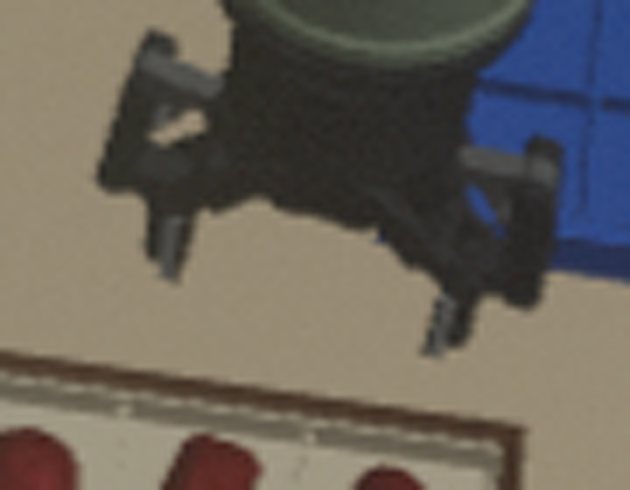

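```bash
python3 -m inch '[[1,[0.5,0,-0.3],[0,0,0]],[1,[1.2,0,-0.3],[0,0,0]],[1,[1.9,0,-0.3],[0,0,0]],[1,[2.6,0,-0.3],[0,0,0]],[1,[3.3,0,-0.3],[0,0,0]]]';  python3 -m inch '[[1,[0.8,0,0],[0,0,0]],[1,[1.6,0,0],[0,0,0]],[1,[2.4,0,0],[0,0,0]],[1,[3.2,0,0],[0,0,0]],[1,[3.8,0,0],[0,0,0]]]'; python3 - <<'E'
from h import *
s=state();print(s['tcp_pos'],s['force'])
p=get_image('scene');a=cv2.cvtColor(p['frame'],cv2.COLOR_RGB2BGR)
cv2.imwrite('pics/sc4.png',cv2.resize(a[170:365,205:415],None,fx=3,fy=3,interpolation=cv2.INTER_CUBIC))
E
```

```text
time: 5.05
tcp_pos: [464.9, 78.4, 14.0]
tcp_rot: [[-0.0, 1.0, -0.002], [1.0, 0.0, -0.0], [-0.0, -0.002, -1.0]]
force: [-8.5, 2.9, 5.2]
finger_gap: 85.4
time: 5.68
tcp_pos: [502.8, 78.5, 14.0]
tcp_rot: [[0.0, 1.0, -0.002], [1.0, -0.0, -0.0], [-0.0, -0.002, -1.0]]
force: [-9.6, 1.5, 5.6]
finger_gap: 85.4
[502.8275754   78.46264186  13.996533  ] [-9.6374201   1.47016147  5.55334745]
```

View pics/sc4.png

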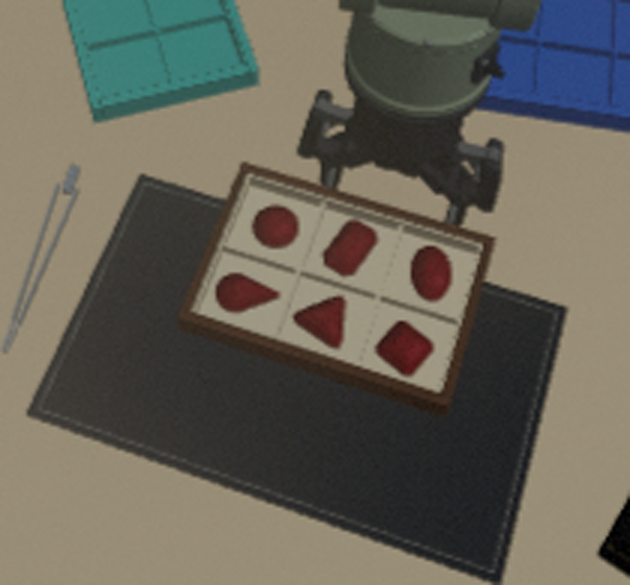

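```bash
python3 -m inch '[[1,[0.8,0,0],[0,0,0]],[1,[1.6,0,0],[0,0,0]],[1,[2.4,0,0],[0,0,0]],[1,[3.2,0,0],[0,0,0]],[1,[4.0,0,0],[0,0,0]]]';  python3 -m inch '[[1,[0.7,0,0],[0,0,0]],[1,[1.3,0,0],[0,0,0]],[1,[1.7,0,0],[0,0,0]],[1,[1.9,0,0],[0,0,0]],[1,[1.9,0,0],[0,0,0]]]'; python3 - <<'E'
from h import *
s=state();print(s['tcp_pos'],s['force'])
p=get_image('scene');a=cv2.cvtColor(p['frame'],cv2.COLOR_RGB2BGR)
cv2.imwrite('pics/sc5.png',cv2.resize(a[210:365,205:415],None,fx=3.8,fy=3.8,interpolation=cv2.INTER_CUBIC))
E
```

```text
time: 6.35
tcp_pos: [542.5, 78.0, 13.9]
tcp_rot: [[0.001, 1.0, -0.003], [1.0, -0.001, -0.0], [-0.0, -0.003, -1.0]]
force: [-9.9, 1.2, 5.7]
finger_gap: 85.3
time: 6.98
tcp_pos: [561.6, 78.0, 13.9]
tcp_rot: [[0.001, 1.0, -0.002], [1.0, -0.001, -0.0], [-0.0, -0.002, -1.0]]
force: [-7.7, -0.3, 4.1]
finger_gap: 85.8
[561.63241315  78.0355324   13.94345575] [-7.65678738 -0.29758076  4.06063447]
```

View pics/sc5.png

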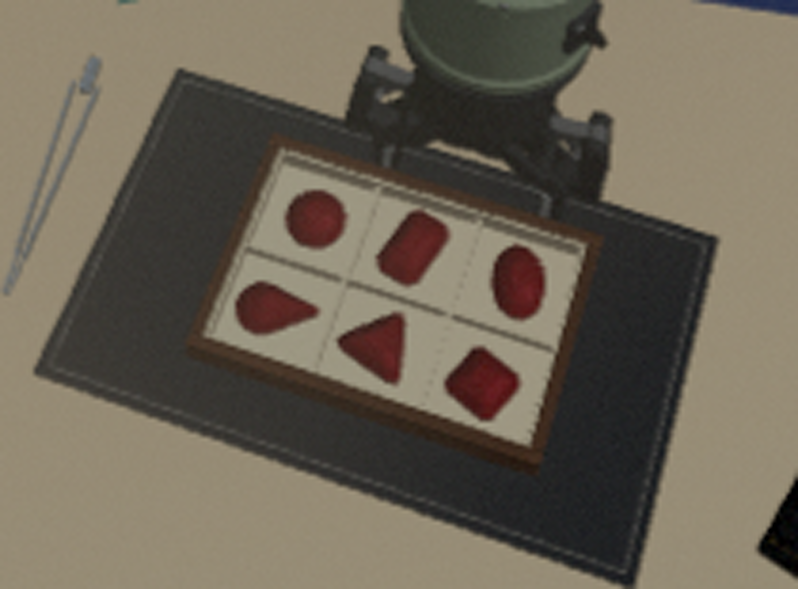

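```bash
python3 - <<'E'
from h import *
p=get_image('scene')
f=lambda x,y,z: np.round(ray(p,205+x/3.8-.4,210+y/3.8-.4,z)[:2],0)
T=[f(540,453,22),f(192,341,22),f(275,138,22),f(602,237,22)]
print('FL FR BR BL',[t.tolist() for t in T],np.mean(T,0))
print('pear',f(277,306,20),[(r['location'],r['conf']) for r in find_in('stone_pear',p)][:3])
print(f(237,308,13),f(318,312,8))
E
```

```text
FL FR BR BL [[705.0, 159.0], [708.0, -36.0], [575.0, -37.0], [573.0, 160.0]] [640.25  61.5 ]
pear [673.   0.] [([677.1, -3.1, 15.2], 0.6)]
[679. -21.] [664.  21.]
```

```bash
python3 -m inch '[[1,[-1,0,0],[0,0,0]],[1,[-3,0,0],[0,0,0]],[1,[-4,0,1],[0,0,0]],[1,[-4,0,6],[0,0,0]],[1,[-4,0,12],[0,0,0]]]';  python3 -m inch '[[-1,[0,0,1],[0,0,0]],[-1,[0,0,1],[0,0,0]],[-1,[0,0,1],[0,0,0]],[-1,[4,-2,1],[0,0,0]],[-1,[8,-4,1],[0,0,0]]]'; python3 - <<'E'
from h import *
s=state();print(s['tcp_pos'],s['force'],s['finger_gap'])
for n in('top','scene'):
    p=get_image(n);save(p,n+'6')
    print(n,[(np.round(r['location']),r['conf']) for r in find_in('stone_pear',p)][:3])
a=cv2.imread('pics/top6.png');cv2.imwrite('pics/top6d.png',cv2.resize(a[130:240,190:330],None,fx=5.4,fy=5.4,interpolation=cv2.INTER_CUBIC))
E
```

```text
time: 7.75
tcp_pos: [522.0, 78.2, 135.7]
tcp_rot: [[0.001, 1.0, -0.001], [1.0, -0.001, -0.0], [-0.0, -0.001, -1.0]]
force: [1.1, 0.1, 0.2]
finger_gap: 85.5
time: 8.38
tcp_pos: [603.0, 37.9, 142.8]
tcp_rot: [[-0.0, 1.0, -0.002], [1.0, 0.0, -0.0], [-0.0, -0.002, -1.0]]
force: [0.1, 0.4, 0.1]
finger_gap: -0.0
[602.9557794   37.91450805 142.76796334] [0.10952134 0.42797199 0.0878886 ] -0.018891308320214687
top []
scene [(array([680.,  -2.,  16.]), 0.76)]
```

View pics/top6d.png

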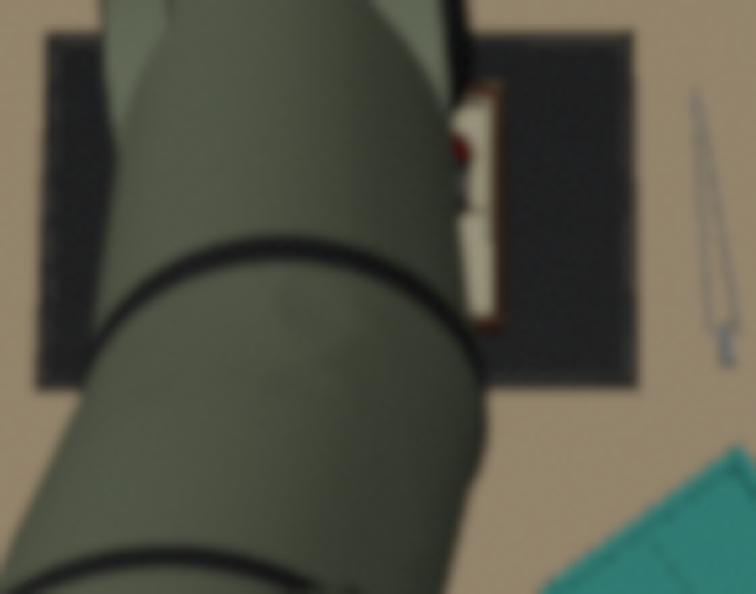

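View pics/scene6.png

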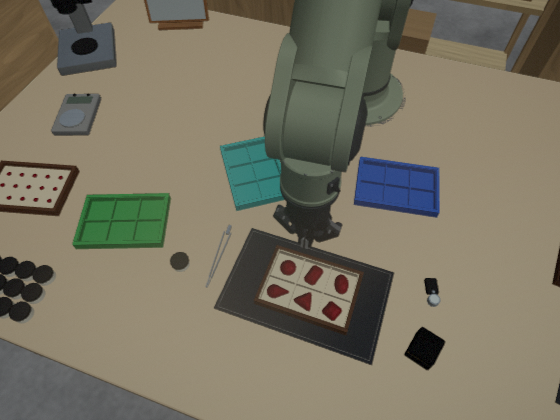

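```bash
python3 -m inch '[[-1,[3.5,-2,0],[0,0,0]],[-1,[7,-3.9,0],[0,0,0]],[-1,[7,-3.9,-3],[0,0,0]],[-1,[7,-3.9,-6],[0,0,0]],[-1,[7,-3.9,-6],[0,0,0]]]'; python3 - <<'E'
from h import *
s=state();print(s['tcp_pos'],s['force'],s['finger_gap'])
p=get_image('scene');a=cv2.cvtColor(p['frame'],cv2.COLOR_RGB2BGR)
cv2.imwrite('pics/sc7.png',cv2.resize(a[210:365,205:415],None,fx=3.8,fy=3.8,interpolation=cv2.INTER_CUBIC))
w=get_image('wrist');save(w,'wr7')
t=s['tcp_pos'];print(proj(w,[t[0],t[1],20]))
E
```

```text
time: 9.2
tcp_pos: [670.4, 0.0, 81.6]
tcp_rot: [[-0.0, 1.0, -0.005], [1.0, 0.0, -0.0], [-0.0, -0.005, -1.0]]
force: [-0.4, -0.0, 0.9]
finger_gap: 0.3
[6.70353223e+02 1.75532950e-02 8.15823914e+01] [-0.3914341  -0.01352597  0.87283643] 0.34605148278609427
(np.float64(282.61385705141964), np.float64(237.52788721174412))
```

View pics/sc7.png

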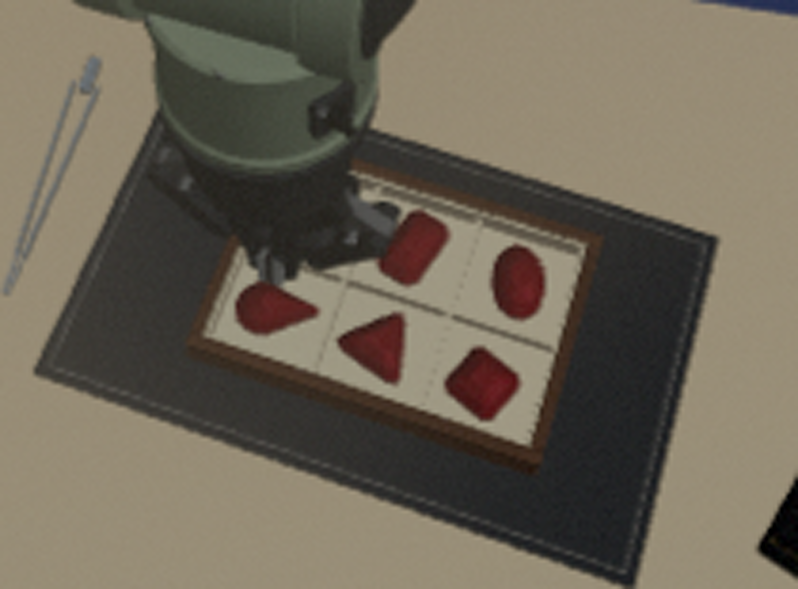

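View pics/wr7.png

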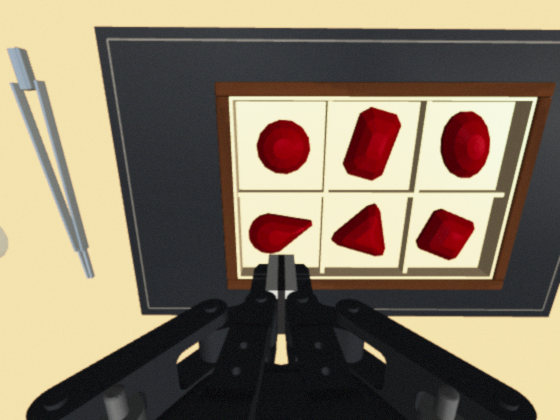

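```bash
python3 - <<'E'
from h import *
w=get_image('wrist');p=get_image('scene')
print(np.round(np.array(w['view']),3))
for n,q,roi in(('w',w,(190,272,240,322)),('s',p,(282,302,262,291))):
    f=q['frame'].astype(int);m=((f[...,0]>60)&(f[...,0]>2.2*f[...,1]))
    k=np.zeros_like(m);k[roi[0]:roi[1],roi[2]:roi[3]]=1
    m=(m&k).astype(np.uint8)
    c,_=cv2.findContours(m,0,2);c=max(c,key=cv2.contourArea)
    r=cv2.minAreaRect(c);print(n,cv2.contourArea(c),r, [np.round(ray(q,*r[0],z),1) for z in (6,12,20)])
    x,y,W,H=cv2.boundingRect(c);print(x,y,W,H)
f=lambda u,v,z: np.round(ray(w,u,v,z)[:2])
print('tray rim FL..',f(218,84,22),f(549,84,22),f(228,288,22),f(505,289,22))
E
```

```text
[[-0.00000e+00  1.00000e+00  1.00000e-03  1.44000e+00]
 [ 9.52000e-01  0.00000e+00  3.07000e-01 -6.27916e+02]
 [ 3.07000e-01  1.00000e-03 -9.52000e-01  1.55080e+01]
 [ 0.00000e+00  0.00000e+00  0.00000e+00  1.00000e+00]]
w 1512.0 ((279.32000732421875, 232.7599639892578), (59.679813385009766, 37.90092468261719), 8.130102157592773) [array([673.9,  -2.5,   6. ]), array([671.5,  -2.4,  12. ]), array([668.3,  -2.4,  20. ])]
250 212 62 39
s 94.5 ((277.32196044921875, 292.6918029785156), (16.2210750579834, 11.255439758300781), 24.443954467773438) [array([ 6.732e+02, -2.000e-01,  6.000e+00]), array([675.5,   0.8,  12. ]), array([678.5,   2.1,  20. ])]
270 285 18 12
tray rim FL.. [574. -38.] [574. 155.] [711. -40.] [711. 162.]
```

```bash
python3 -m inch '[[-1,[0.2,-0.1,-1],[0,0,0]],[-1,[0.2,-0.1,-2.2],[0,0,0]],[-1,[0.2,-0.1,-2.2],[0,0,0]],[-1,[0.2,-0.1,-2.2],[0,0,0]],[-1,[0.2,-0.1,-2.2],[0,0,0]]]'; python3 - <<'E'
from h import *
s=state();print(s['tcp_pos'],s['force'],s['finger_gap'])
p=get_image('scene');a=cv2.cvtColor(p['frame'],cv2.COLOR_RGB2BGR)
cv2.imwrite('pics/sc8.png',cv2.resize(a[250:330,240:345],None,fx=7,fy=7,interpolation=cv2.INTER_CUBIC))
w=get_image('wrist');save(w,'wr8')
E
```

```text
time: 10.02
tcp_pos: [674.7, -1.7, 62.4]
tcp_rot: [[0.001, 1.0, 0.0], [1.0, -0.001, -0.0], [-0.0, 0.0, -1.0]]
force: [0.2, 0.0, 0.2]
finger_gap: -0.1
[674.69177136  -1.7439935   62.44607879] [0.16472705 0.00859818 0.18520806] -0.10058243775475344
```

View pics/sc8.png

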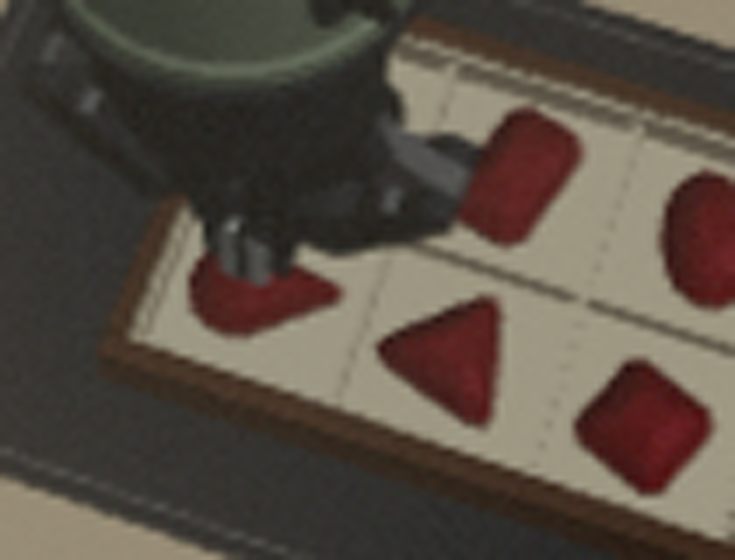

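View pics/wr8.png

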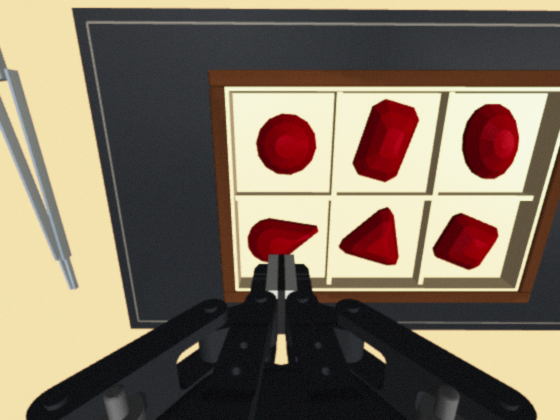

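The fingertips are above the middle of the teardrop, with a visible gap, and the tray lies well inside the mat's stitching. Now I'll hold for more than two seconds.

```bash
R='x'; python3 -m inch '[[-1,[0,0,-0.2],[0,0,0]],[-1,[0,0,-0.2],[0,0,0]],[-1,[0,0,-0.2],[0,0,0]],[-1,[0,0,-0.2],[0,0,0]],[-1,[0,0,-0.2],[0,0,0]]]'; for i in 1 2 3 4; do python3 -m inch '[[-1,[0,0,0],[0,0,0]],[-1,[0,0,0],[0,0,0]],[-1,[0,0,0],[0,0,0]],[-1,[0,0,0],[0,0,0]],[-1,[0,0,0],[0,0,0]]]'; done | tail -5; python3 - <<'E'
from h import *
p=get_image('scene');a=cv2.cvtColor(p['frame'],cv2.COLOR_RGB2BGR)
cv2.imwrite('pics/sc9.png',cv2.resize(a[210:365,170:450],None,fx=2.8,fy=2.8,interpolation=cv2.INTER_CUBIC))
E
```

```text
time: 10.75
tcp_pos: [674.5, -1.8, 60.2]
tcp_rot: [[0.001, 1.0, -0.0], [1.0, -0.001, -0.0], [-0.0, -0.0, -1.0]]
force: [0.6, -0.1, -0.2]
finger_gap: 0.3
time: 13.25
tcp_pos: [674.5, -1.7, 60.2]
tcp_rot: [[0.001, 1.0, -0.0], [1.0, -0.001, -0.0], [-0.0, -0.0, -1.0]]
force: [-0.4, 0.4, 0.7]
finger_gap: -0.2
```

View pics/sc9.png

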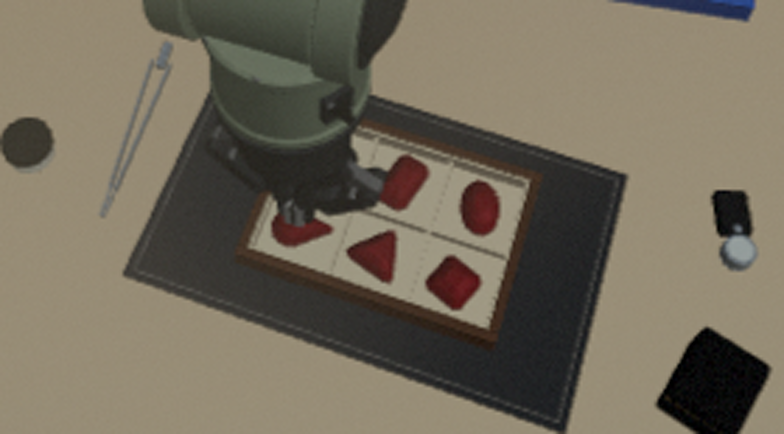

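The picture shows the tray fully on the mat and the fingertips over the pear at crop (295,215). The tweezers, jar, loupe and ring box are where they were.

```bash
python3 -c "
from bench import hand_in
print(hand_in())"
```

```text
the job is handed in; nothing more can be done
None
```

I pushed the wooden tray about 95 mm with the open fingertips against its back side. That turned it roughly 10° square with the mat. I then closed the gripper, held the fingertips over the pear-shaped stone in the front-right compartment for about 3 s, and handed in still pointing, at about 13 s.

**Last checks:**
- **Tray:** its rim corners lie at x about 574 to 711 and y about -40 to 162. The mat runs from x about 539 to 749 and y about -115 to 222, so the tray has 35 mm or more to spare on every side.
- **Pointing:** the grasp point was at (674.5, -1.7, 60.2), against a measured stone centre of about (674, -1). It was about 40 mm above the stone's top, with the fingertips about 2 cm off. The force reading was within its usual noise of under 1 N.
- **Other things:** all six stones looked flat in the tray. The tweezers, loupe, ring box and jar appeared unmoved; I compared them in the pictures only and did not measure them again.

**Disagreements:**
- The trained network put the pear up to 6 mm farther out in x, at 677 to 680. I used the outline measured in the wrist and scene pictures, which agreed with the compartment's position.
- While pushing, the force had an upward part of 4 to 6 N, perhaps from the fingertips rubbing on the counter or the tray's side. It was gone once the fingers backed off, and the tray stayed flat in the pictures.

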